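Snap the lid onto the bean canister and hold it home

TASK

Close the green bean canister: pick up its loose black snap lid by the wooden bar grip, line it up level over the metal neck, and press it straight down past the click until its rim sits fully home on the canister's shoulder. Do not let go at the end: the program finishes while the gripper still holds the bar and keeps pressing the lid down with about 10 N. Leave the other things on the counter undisturbed.

Things in the scene. Friction and masses are not known exactly. Their poses are not given: they have to be found in the camera images.
- canister: green round bean canister, 92 mm across, fixed to the counter; origin at the centre of its underside, z up. Flat shoulder 80 mm up; from it an aluminium neck rises 21 mm, 43 mm across, top edge chamfered 3.5 mm. Four sprung steel catch balls (12 mm), 45 degrees off its x and y axes, centred 9.8 mm above the shoulder, stand 4.2 mm out of the neck and give way inward
- canister_seat (a point): point on the canister's axis level with its shoulder (80 mm up), axes as the canister's; the lid is home when its origin is here. The lid meets the catches with its rim about 12 mm above this; a push of about 8 to 12 N takes it on; it snaps past at about 6 mm: the push drops away and the catches draw it down with up to about 15 N, until it stands free on the hard shoulder
- lid: loose black round snap lid, 60 mm across, about 90 g, rim down on the counter; origin at the centre of its rim's underside, z up. Top 27 mm above the rim; hollow, 23 mm deep, skirt 3 mm thick. Inside, 3.5 mm above the rim, a round bead leaves a 46 mm bore, about 1.5 mm clear of the neck all round. Fits at any yaw
- lid_grip (a point): point on the lid's axis, 50 mm above the rim, inside the light wooden bar fixed on the lid's top: 44 mm long along the lid's x, 14 mm thick along its y, from 27 to 55 mm above the rim. A place for the middle of the finger pads; axes as the lid's
- flat_tin: bystander: flat round teal food tin, 86 mm across, 40 mm tall; origin under its centre
- cup_a: bystander: small clay cup, 52 mm across, 53 mm tall; origin under its centre
- cup_b: bystander: small clay cup, 54 mm across, 57 mm tall; origin under its centre
- tin: bystander: round blue food tin, 75 mm across, 58 mm tall; origin under its centre
- spice_jar: bystander: spice jar with red cap, 41 mm across, 105 mm tall; origin under its centre
- bell: bystander: cream counter bell on a black base, 85 mm across, 58 mm tall; origin under its centre
- bottle: bystander: small green glass bottle with cork, 38 mm across, 98 mm tall; origin under its centre

How it is judged:
On the way, in this order (a step that is already met when the one before it is completed fails the run):
1. the lid is held level above the neck, lined up with it and not yet pressed on (z of lid in the frame of canister_seat between 0.011 and 0.08 m and horizontal distance between lid and canister_seat below 0.008 m and angle between lid's own z axis and vertical below 0.12 rad and contact force between the fingers and lid above 1 N), for 0.1 s.
2. the lid has snapped past the catches (z of lid in the frame of canister_seat below 0.003 m and horizontal distance between lid and canister_seat below 0.004 m and angle between lid's own z axis and vertical below 0.06 rad), for 0.1 s.
At the end, for the whole second after the job is handed in: the lid's rim is within 2 mm of the shoulder, centred within 4 mm, level within 0.06 rad and at rest, with the fingers still gripping it (over 2 N) and the lid pressed on the canister with 4 to 40 N (z of lid in the frame of canister_seat between -0.003 and 0.002 m and horizontal distance between lid and canister_seat below 0.004 m and angle between lid's own z axis and vertical below 0.06 rad and contact force between lid and canister between 4 and 40 N and contact force between the fingers and lid above 2 N and linear speed of lid below 0.01 m/s); the arm keeps its last pose, push and grip.
It fails at once if a bystander is shifted by more than 20 mm or tipped (distance of any of flat_tin, cup_a, cup_b, tin, spice_jar, bell, bottle from where it was at the start of the episode above 0.02 m or angle between any of flat_tin, cup_a, cup_b, tin, spice_jar, bell, bottle's own z axis and vertical above 0.3 rad).
It also fails if it takes over 38 s, if anything falls off the work surface, if the arm or the gripper's body presses on something with over 40 N, if the wrist force passes 120 N, or if a joint passes its speed limit or range.

ROBOT

A 6-joint arm with a two-finger parallel gripper is mounted at the origin on a cart in front of the work surface, level with it; the furniture and walls round the work are solid. World frame = base frame: x ahead of the robot, y to its left, z up, the work surface at z = 0. Lengths are in m, angles in rad, forces in N, time in s.
With the tool pointing down it reaches from about 0.425 to 1.125 m from the base axis. Payload 14.9 kg.
Tool frame: the origin (TCP) lies midway between the tips of the shut fingers; the grasp point (between the pads) lies 19 mm behind it; z points along the fingers, y is the line along which they close (so a half turn about z gives the same grasp; the last joint's range is limited). The gripper opens to 91 mm and grips with 3 to 60 N. Pads are 32 mm wide; open, the fingers measure 118 mm over their backs; the gripper's body (76 mm by 178 mm) begins 60 mm behind the grasp point.
Start: joints at [0.752, 0.379, 1.734, -0, 1.028, -0.033], TCP at [0.495, 0.495, 0.18] pointing down, gripper open.
Joint ranges: [-2.77, 2.77], [-0.74, 2.19], [0, 2.66], [-1.06, 4.2], [0.31, 2.87], [-3.08, 3.08]. Speed limits (rad/s): [1.89, 1.89, 2.39, 3.14, 3.14, 3.14].

INTERFACE

Orientations are given as a rotation vector (axis times angle).
In Python, from cell import arm gives the robot as it stands. The module is installed in compiled form; this text tells all that it offers.
- The arm moves only by the shell command python3 -m creep [FORCE], which reads ROWS from standard input. ROWS is a JSON list of rows, 1 to 5 of them, each an object with the fields rot (a list: a rotation vector rx, ry, rz in fractions of the full range, 1 being 2 rad), d (a list: dx, dy, dz in fractions of the full range, 1 being 1 m), jaw (the finger opening in m); a field left out counts as zero (the opening has to be given); each row shifts and turns the commanded pose from where the row before left it, along the tool's axes as they then stand; what a row does not reach is not made up. A row lasts 1/12 s, in which the tool goes at most 0.0417 m and 0.125 rad, less where a joint would pass 70% of its speed; a pose out of reach is approached as far as the arm can. The fingers move at their own pace and stop on an object; FORCE is the grip in N (left out, the last holds). Time passes only in rows, so rows that do not move let the fingers close. It prints the time, the measured TCP pose, the force, the opening and the grip force at its end. Shift and turn numbers lie between -1 and 1, and a call with a number outside is refused. Input that does not fit is refused with a message, and nothing moves.
- arm.sense(): the state, without advancing time (a new reading comes with each control period).
- arm.read_camera(name): name is "side" or "top" or "wrist"; returns a dict with "img" (384x512x3 uint8, blue, green, red), "K" (3x3 intrinsics, pixels), "rvec" (rotation vector, rad) and "tvec" (3), from world to camera coordinates, as OpenCV has them. Camera axes: x right, y down, z forward; pixel columns grow to the right and rows downward; lengths in m; the calibration is good to about 2 mm. A picture is of the moment at which its call begins. There is no depth.
- arm.close_job(): hands the job in; it is judged then, once.
The state is a dict: "clock": time; "joint_pos": joint angles; "joint_velocities": joint speeds; "joint_efforts": joint torques, N m; "ee_pos": TCP position; "tcp_rot": TCP orientation; "wrist_force": force on the tool from outside, world axes, zero at the start; "ft_torque": the same for the moment, N m; "width": finger opening in m; "gripper_force": force on a finger pad.
Only numpy, scipy, OpenCV 4.12 (cv2) and the standard library are available. Lean on these libraries where they do the work, as an engineer would, in place of code of your own. Each camera call takes 0.05 s, during which the arm holds its last target. There are 200 camera calls.

## Working session

There is one attempt and no reset: what is moved stays moved. The work goes in short steps, Python scripts to look and compute and a shell command to move; the robot and the scene stay as the last step left them, time stands still between calls to the robot, and variables do not carry over. Pictures are saved under pics/ and viewed, at most 10 in all, crops included, and the job is handed in when it is done.

```bash
mkdir -p pics
python3 - <<'E'
from cell import arm
import cv2,numpy as np
s=arm.sense();print({k:np.round(v,3) for k,v in s.items()})
ims=[]
for n in("top","side"):
    r=arm.read_camera(n);cv2.imwrite(f"pics/{n}0.png",r["img"]);R=cv2.Rodrigues(r["rvec"])[0]
    print(n,r["K"].round(1).tolist(),(-R.T@r["tvec"].ravel()).round(3),R.round(2).tolist());ims.append(r["img"])
E
```

```text
{'clock': np.float64(0.0), 'joint_pos': array([ 0.752,  0.379,  1.735, -0.   ,  1.028, -0.033]), 'joint_velocities': array([ 0.   ,  0.003,  0.001,  0.   ,  0.   , -0.   ]), 'joint_efforts': array([ 2.0000e-03, -7.6373e+01, -4.3436e+01,  6.5000e-02,  4.2000e-02,
       -0.0000e+00]), 'ee_pos': array([0.495, 0.494, 0.179]), 'tcp_rot': array([-1.203e+00, -2.902e+00,  2.000e-03]), 'wrist_force': array([ 0.07 ,  0.257, -0.21 ]), 'ft_torque': array([-0.001, -0.037, -0.003]), 'gripper_force': np.float64(0.0), 'width': np.float64(0.091)}
top [[363.7, 0.0, 256.1], [0.0, 363.7, 186.9], [0.0, 0.0, 1.0]] [0.37  0.062 0.958] [[-0.01, -1.0, -0.01], [-0.99, 0.01, -0.15], [0.15, 0.01, -0.99]]
side [[448.9, 0.0, 256.1], [0.0, 448.9, 189.6], [0.0, 0.0, 1.0]] [0.029 0.93  0.712] [[-0.87, -0.49, 0.01], [-0.27, 0.47, -0.84], [0.41, -0.73, -0.54]]
```

View pics/top0.png

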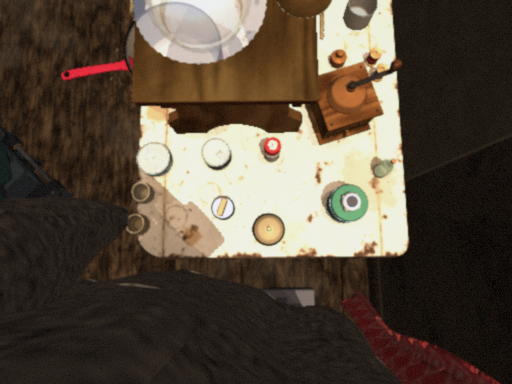

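View pics/side0.png

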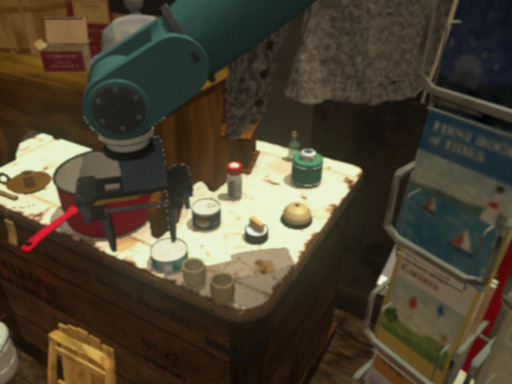

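The top view shows the lid with its bar at about (223,207), the green canister at (348,203), the bell at (268,229), and cups and tins at left. In the side view the lid is at (257,232) and the canister at (307,168).

```bash
cat > h.py <<'E'
import numpy as np,cv2
from cell import arm
def ray(r,uv,z):
    R=cv2.Rodrigues(r["rvec"])[0];c=-R.T@np.ravel(r["tvec"])
    p=cv2.undistortPoints(np.array([[uv]],float),r["K"],None).ravel()
    d=R.T@np.array([p[0],p[1],1]);return c+d*(z-c[2])/d[2]
def proj(r,P): return cv2.projectPoints(np.array([P],float),r["rvec"],r["tvec"],r["K"],None)[0].ravel()
E
python3 - <<'E'
from h import *
r=arm.read_camera("top");im=r["img"];s=arm.read_camera("side")
for n,u,z in(("lid",(223,207),.03),("bar",(223,207),.055),("can",(351,202),.101),("bell",(268,229),.03),("tin",(217,153),.05),("cupA",(141,192),.05),("ftin",(154,158),.04),("spice",(272,146),.1),("slab",(300,103),.1),("slab2",(300,130),.0),("bottle",(383,168),.05)): print(n,ray(r,u,z).round(3))
t=cv2.resize(im[180:240,195:255],(480,480),interpolation=0)
u=cv2.resize(im[172:232,318:378],(480,480),interpolation=0)[:, :320]
cv2.imwrite("pics/c1.png",np.hstack([t,u]))
E
```

```text
lid [0.461 0.153 0.03 ]
bar [0.459 0.15  0.055]
can [ 0.463 -0.157  0.101]
bell [0.404 0.038 0.03 ]
tin [0.598 0.167 0.05 ]
cupA [0.499 0.358 0.05 ]
ftin [0.589 0.331 0.04 ]
spice [0.602 0.027 0.1  ]
slab [ 0.71  -0.043  0.1  ]
slab2 [ 0.673 -0.054  0.   ]
bottle [ 0.555 -0.256  0.05 ]
```

View pics/c1.png

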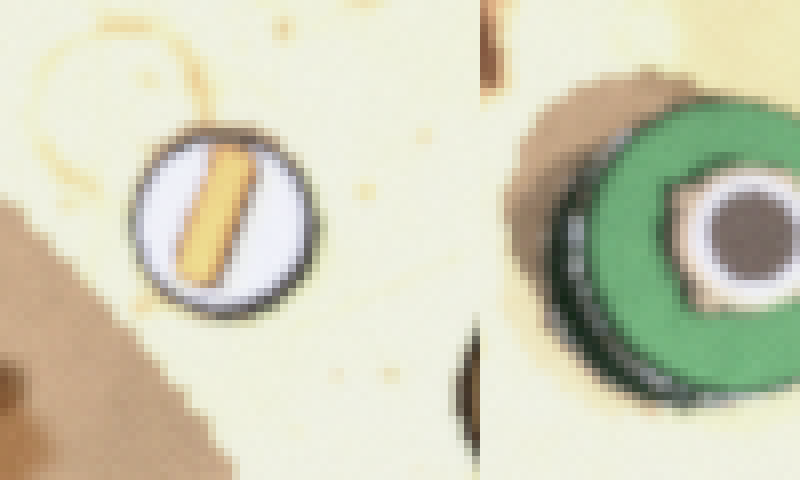

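The crop shows the bar running from about (226,199) to (219,215) in full-image pixels. The lid disc is centred near (222,207) and the neck opening near (351,201). Next I'll measure with masks in both views.

```bash
cat > m.py <<'E'
from h import *
def cnt(mask):
    c=cv2.findContours(mask.astype(np.uint8),cv2.RETR_EXTERNAL,cv2.CHAIN_APPROX_NONE)[0]
    return max(c,key=cv2.contourArea)
def win(r,x0,x1,y0,y1):
    h=cv2.cvtColor(r["img"],cv2.COLOR_BGR2HSV).astype(int);m=np.zeros(h.shape[:2],bool);m[y0:y1,x0:x1]=1
    return h[...,0],h[...,1],h[...,2],m
E
python3 - <<'E'
from m import *
r=arm.read_camera("top");s=arm.read_camera("side")
H,S,V,m=win(r,205,240,190,225)
c=cnt(m&(H>8)&(H<28)&(S>75)&(V>120));(ctr,sz,a)=cv2.minAreaRect(c);box=cv2.boxPoints((ctr,sz,a))
print("bar",ctr,sz,a,ray(r,ctr,.055).round(4));P=np.array([ray(r,b,.055) for b in box]);print(P.round(4).tolist())
c=cnt(m&(S<40)&(V>150)|False);
d=np.argwhere(m&(V<130));e=cv2.fitEllipse(cv2.convexHull(d[:,::-1].astype(np.int32)));print("lid outer",e,ray(r,e[0],.014).round(4))
H,S,V,m=win(r,320,375,175,230)
g=m&(H>50)&(H<90)&(S>90)&(V>100);e=cv2.fitEllipse(cv2.convexHull(cnt(g)));print("shoulder",e,ray(r,e[0],.08).round(4))
w=m&(V<150);w[:, :344]=0;w[:,359:]=0;w[:194]=0;w[209:]=0
e=cv2.fitEllipse(cnt(w));print("hole",e,ray(r,e[0],.101).round(4))
# side: bar & neck
H,S,V,m=win(s,245,275,210,245)
c=cnt(m&(H>8)&(H<28)&(S>90)&(V>90));b=cv2.minAreaRect(c);print("side bar",b,ray(s,b[0],.041).round(4))
H,S,V,m=win(s,285,330,140,195)
g=m&(H>50)&(H<90)&(S>90)
print("side can",cv2.boundingRect(g.astype(np.uint8)))
t=cv2.resize(s["img"][205:250,235:280],(400,400),interpolation=0)
u=cv2.resize(s["img"][140:195,280:335],(400,400),interpolation=0)
cv2.imwrite("pics/c2.png",np.hstack([t,u]))
print("can pred neck top",proj(s,[.463,-.157,.101]),"bar pred",proj(s,[.459,.151,.041]))
E
```

```text
bar (221.60000610351562, 206.20001220703125) (5.692099571228027, 17.708751678466797) 18.43494987487793 [0.4607 0.1538 0.055 ]
[[0.4421, 0.1674, 0.055], [0.4841, 0.1536, 0.055], [0.4794, 0.1401, 0.055], [0.4375, 0.1539, 0.055]]
lid outer ((224.26309204101562, 208.0484619140625), (19.166954040527344, 22.515478134155273), 20.581449508666992) [0.4599 0.151  0.014 ]Traceback (most recent call last):
  File "<stdin>", line 9, in <module>
cv2.error: OpenCV(4.12.0) /io/opencv/modules/imgproc/src/shapedescr.cpp:361: error: (-201:Incorrect size of input array) There should be at least 5 points to fit the ellipse in function 'fitEllipseNoDirect'
```

Careful with the scale: turns go in shares of 2 rad. That gives: -0.118 rad / 2 = -0.059.

```bash
echo '[{"d":[-0.024, -0.0295, 0], "jaw":0.06}, {"d":[-0.024, -0.0295, 0], "jaw":0.06}, {"d":[-0.024, -0.0295, 0], "jaw":0.06}, {"d":[-0.024, -0.0295, 0], "jaw":0.06}, {"d":[-0.024, -0.0295, 0], "jaw":0.06}]' | python3 -m creep
echo '[{"d":[-0.024, -0.0295, 0], "jaw":0.06}, {"d":[-0.024, -0.0295, 0], "jaw":0.06}, {"d":[-0.024, -0.0295, 0], "jaw":0.06}, {"d":[-0.024, -0.0295, 0], "jaw":0.06}]' | python3 -m creep
echo '[{"rot":[0, 0, -0.059], "jaw":0.06}, {"rot":[0, 0, -0.059], "jaw":0.06}, {"rot":[0, 0, -0.059], "jaw":0.06}, {"rot":[0, 0, -0.059], "jaw":0.06}, {"jaw":0.06}]' | python3 -m creep
```

```text
clock: 0.72
ee_pos: [0.4751, 0.304, 0.1799]
tcp_rot: [1.202, 2.902, -0.0]
wrist_force: [1.3, -0.4, 0.1]
width: 0.0617
gripper_force: 0.0
clock: 1.05
ee_pos: [0.4595, 0.1528, 0.1801]
tcp_rot: [1.202, 2.902, 0.0]
wrist_force: [0.5, 0.2, 0.6]
width: 0.0597
gripper_force: 0.0
clock: 1.47
ee_pos: [0.4601, 0.1542, 0.1801]
tcp_rot: [0.482, 3.104, 0.0]
wrist_force: [-0.6, 0.6, 0.9]
width: 0.06
gripper_force: 0.0
```

Run:
```python
from m import *
t=arm.sense();print(t["ee_pos"].round(4),cv2.Rodrigues(t["tcp_rot"])[0].round(3).tolist(),t["width"])
w=arm.read_camera("wrist");R=cv2.Rodrigues(w["rvec"])[0];print((-R.T@w["tvec"].ravel()).round(3),R.round(2).tolist(),proj(w,[.4607,.1538,.055]))
s=arm.read_camera("side")
a=cv2.resize(s["img"][205:250,235:280],(300,300),interpolation=0)
b=cv2.resize(s["img"][140:195,280:335],(300,300),interpolation=0)
cv2.imwrite("pics/c3.png",np.hstack([w["img"],np.pad(np.vstack([a,b])[:384*2:2,::2],((0,84),(0,0),(0,0)))]))
```

```text
[0.4601 0.1542 0.1801] [[-0.953, 0.303, 0.0], [0.303, 0.953, 0.0], [-0.0, 0.0, -1.0]] 0.060041461231637165
[0.383 0.178 0.384] [[0.3, 0.95, -0.0], [0.91, -0.29, 0.29], [0.27, -0.09, -0.96]] [261.24307225 181.45010621]
```

View pics/c3.png

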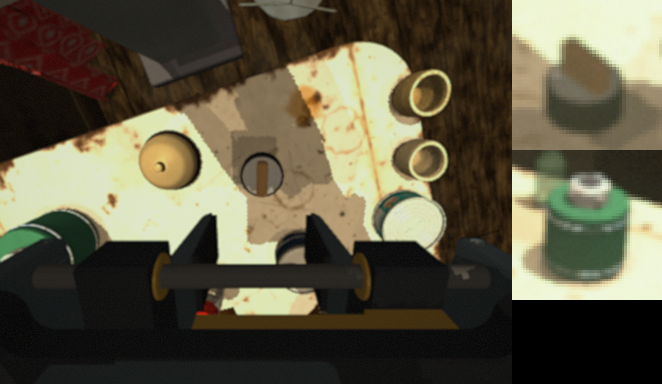

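The wrist view shows the bar at about (262,178), upright in the image and so square to the closing line. The gripper is dead above it. The side crops show the lid and the canister neck clear. I'll check the numbers.

Run:
```python
from m import *
w=arm.read_camera("wrist")
H,S,V,m=win(w,245,280,155,205)
mk=m&(H>5)&(H<28)&(S>95)&(V>60);c=cnt(mk);b=cv2.minAreaRect(c);print("bar",b,ray(w,b[0],.055).round(4))
print(np.round([ray(w,p,.055)[:2] for p in cv2.boxPoints(b)],4).tolist())
for z in(0.027,): 
  d=np.argwhere(m&(V<150)&0) if 0 else None
r=arm.read_camera("top");H,S,V,m=win(r,318,378,172,232)
g=m&(H>50)&(H<95)&(S>80)&(V>60);ys,xs=np.nonzero(g);print("green",xs.min(),xs.max(),ys.min(),ys.max())
h=cv2.convexHull(cnt(g));e=cv2.fitEllipse(h);print(e,ray(r,e[0],.08).round(4))
np.set_printoptions(linewidth=200);print(r["img"][192:212,338:362].mean(2).astype(int))
s=arm.read_camera("side");print(s["img"][146:164,296:318].mean(2).astype(int))
```

```text
bar ((261.5, 179.0), (36.0, 11.0), 90.0) [0.4577 0.1552 0.055 ]
[[0.4341, 0.1559], [0.4383, 0.1687], [0.4824, 0.1545], [0.478, 0.1412]]
green 332 366 185 220
((348.7017517089844, 202.5583038330078), (34.364871978759766, 35.716915130615234), 132.77694702148438) [ 0.464  -0.1569  0.08  ]
[[133 135 140 137 134 135 124 105  98  96 103 121 136 144 144 137 127 126 135 135 137 139 138 138]
 [134 135 135 136 132 121  98  88 110 138 160 173 185 194 195 190 178 171 164 150 137 138 138 136]
 [136 133 124 108 109  99  89 107 152 190 212 222 227 230 229 229 223 213 202 176 145 136 136 135]
 [135 131 115  82 107 138 146 156 195 223 232 224 213 206 200 216 229 232 227 199 163 144 138 135]
 [133 135 110  91 135 169 181 199 227 229 213 172 152 142 135 151 182 212 229 226 196 163 140 139]
 [133 135 111  95 137 175 198 222 230 209 156 121 111 111 108 111 128 153 202 229 225 189 148 138]
 [136 130 110  82 118 168 212 230 223 165 117 111 108 110 108 110 108 118 165 222 233 213 165 142]
 [133 119  90  74 121 180 219 231 202 132 110 109 109 106 108 110 108 111 134 194 232 228 190 145]
 [135 115  80  77 135
[... 2106 characters left out ...]
0 118 125 135 147 157 165 168 168 171 171 156 134 124 122 125]
 [122 118 106  87  85  91 101 105 109 112 116 118 118 121 134 148 154 143 129 122 122 125]
 [124 119 110  92  81  82  91 102 108 110 110 111 111 108 114 122 130 128 122 119 120 125]
 [124 121 115 103  91  83  92 101 106 109 111 112 112 108 101 103 108 117 119 121 123 124]
 [120 122 120 116 109 103  98 102 106 108 110 112 112 107 100  94 103 114 120 123 124 125]
 [109 117 122 122 120 117 114 114 112 112 112 114 113 107  99  97 103 114 121 123 123 124]
 [ 91 104 112 119 122 121 124 122 121 119 120 118 118 118 113 112 116 121 125 125 125 124]
 [ 74  84  95 107 113 119 120 120 122 121 121 121 121 123 122 122 122 125 125 124 122 121]]
```

```bash
echo '[{"d":[0, 0, 0.035], "jaw":0.06}, {"d":[0, 0, 0.035], "jaw":0.06}, {"d":[0, 0, 0.035], "jaw":0.06}, {"d":[0, 0, 0.035], "jaw":0.06}, {"d":[0, 0, 0.009], "jaw":0.06}]' | python3 -m creep 45
echo '[{"jaw":0.06}, {"jaw":0.0}, {"jaw":0.0}, {"jaw":0.0}, {"jaw":0.0}]' | python3 -m creep
echo '[{"jaw":0.0}, {"jaw":0.0}, {"jaw":0.0}]' | python3 -m creep
```

```text
clock: 2.13
ee_pos: [0.4572, 0.1536, 0.0269]
tcp_rot: [-0.493, -3.097, 0.004]
wrist_force: [-2.2, 0.4, -0.8]
width: 0.0602
gripper_force: 0.0
clock: 2.55
ee_pos: [0.4611, 0.1546, 0.0326]
tcp_rot: [0.491, 3.101, 0.002]
wrist_force: [-0.0, 0.5, 0.0]
width: 0.036
gripper_force: 0.0
clock: 2.8
ee_pos: [0.4603, 0.1544, 0.0314]
tcp_rot: [0.491, 3.102, 0.0]
wrist_force: [0.0, 0.4, -0.5]
width: 0.016
gripper_force: 0.0
```

```bash
echo '[{"jaw":0.0}, {"jaw":0.0}, {"jaw":0.0}]' | python3 -m creep
echo '[{"d":[0, 0, -0.02], "jaw":0.0}, {"d":[0, 0, -0.035], "jaw":0.0}, {"d":[0, 0, -0.035], "jaw":0.0}, {"d":[0, 0, -0.035], "jaw":0.0}, {"d":[0, 0, -0.02], "jaw":0.0}]' | python3 -m creep
```

```text
clock: 3.05
ee_pos: [0.46, 0.1543, 0.031]
tcp_rot: [-0.491, -3.103, 0.0]
wrist_force: [-0.8, -0.2, 0.4]
width: 0.0006
gripper_force: 0.0
clock: 3.47
ee_pos: [0.4611, 0.1546, 0.1796]
tcp_rot: [0.49, 3.1, 0.002]
wrist_force: [0.1, -0.1, 0.2]
width: 0.0002
gripper_force: 0.0
```

The fingers closed on nothing, so I'll look again.

Run:
```python
from m import *
w=arm.read_camera("wrist");r=arm.read_camera("top");s=arm.read_camera("side")
b=cv2.resize(s["img"][180:270,200:300],(256,230),interpolation=0);a=cv2.resize(r["img"][170:240,190:268],(256,154*384//384*1),interpolation=0)
cv2.imwrite("pics/c4.png",np.hstack([w["img"],np.vstack([b,a])]))
print(arm.sense()["ee_pos"],proj(w,arm.sense()["ee_pos"]),proj(s,arm.sense()["ee_pos"]))
```

```text
[0.46094968 0.15459587 0.17742692] [261.40892409 216.63054076] [257.20039227 176.97885551]
```

View pics/c4.png

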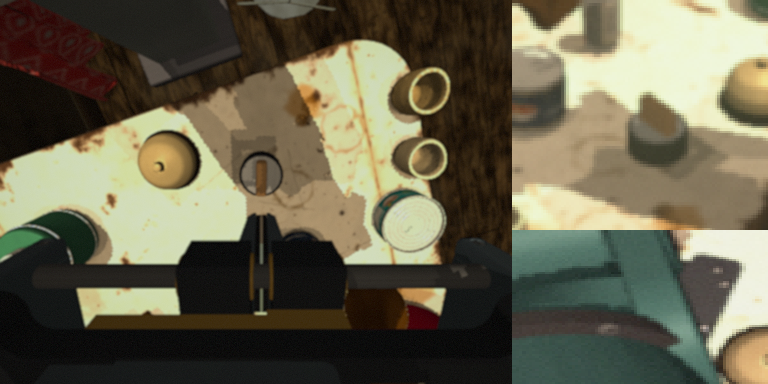

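The wrist view shows the lid unmoved at (262,175) with the shut fingers at (262,216), and the bar is still upright. I'll check the heights by triangulating across views.

Run:
```python
from m import *
w=arm.read_camera("wrist");s=arm.read_camera("side")
def P(r): return r["K"]@np.hstack([cv2.Rodrigues(r["rvec"])[0],np.array(r["tvec"]).reshape(3,1)])
H,S,V,m=win(s,240,280,205,250);c=cnt(m&(H>5)&(H<22)&(S>95)&(V>50));b=cv2.minAreaRect(c);print("side",b,"pred",proj(s,[.4603,.154,.041]))
print("lid/ctr pred side base",proj(s,[.4603,.154,0]),proj(s,[.4603,.154,.027]))
H,S,V,m=win(w,245,280,155,205);c=cnt(m&(H>5)&(H<28)&(S>95)&(V>60));bw=cv2.minAreaRect(c);print("wrist",bw)
X=cv2.triangulatePoints(P(w),P(s),np.array(bw[0]).reshape(2,1),np.array(b[0]).reshape(2,1));print((X[:3]/X[3]).ravel())
cv2.imwrite("pics/c5.png",cv2.resize(s["img"][60:260,170:330],(640,800))[0:800:1][:600] if 0 else cv2.resize(s["img"][110:260,170:330],(640,600)))
```

```text
side ((256.3648681640625, 224.68917846679688), (16.507164001464844, 8.834820747375488), 35.53767776489258) pred [256.97965117 224.2491404 ]
lid/ctr pred side base [256.8165372  237.26464424] [256.92322731 228.75142194]
wrist ((260.5, 178.5), (37.0, 11.0), 90.0)
[0.46180413 0.15384216 0.03887973]
```

View pics/c5.png

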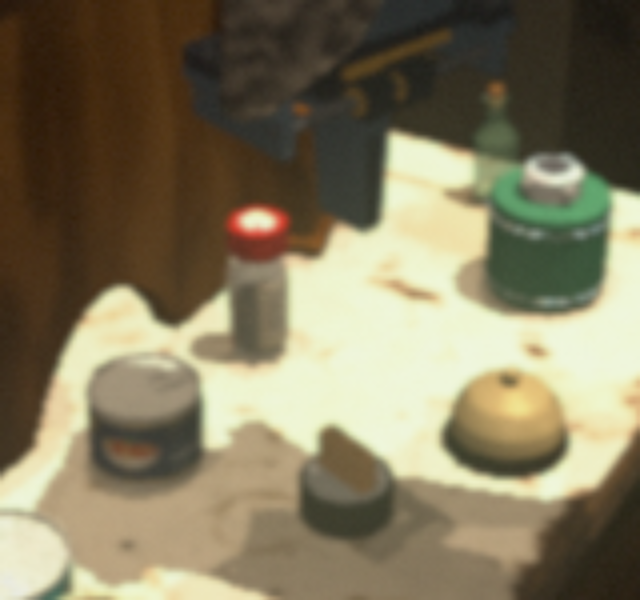

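In the side view the shut fingertips end near (260,166), about 10 px above where the reported TCP projects. The bar stands where expected. I'll check this offset against the start picture.

Run:
```python
from m import *
s=arm.read_camera("side");t=arm.sense();print(t["ee_pos"],t["joint_pos"].round(4))
for dz in(0,.02,.03,.04):
    q=np.array([.495,.494,.179+dz]);print(dz,[proj(s,q+k*np.array([.707,.707,0])).round(1).tolist() for k in(-.052,.052)],proj(s,t["ee_pos"]+[0,0,dz]).round(1))
i0=cv2.imread("pics/side0.png");g0=i0[195:260,95:190].mean(2)
g=s["img"].mean(2)
np.set_printoptions(linewidth=220)
print(g[155:180,252:268:2].astype(int))
cv2.imwrite("pics/c6.png",cv2.resize(i0[160:270,80:205],(625,550)))
```

```text
[0.45924914 0.1540876  0.17476459] [ 0.2756  0.0406  2.164   0.      0.9389 -0.9814]
0 [[176.1, 251.1], [116.6, 261.0]] [257.9 178.1]
0.02 [[175.1, 242.5], [114.7, 252.3]] [258.  170.6]
0.03 [[174.6, 238.1], [113.8, 247.8]] [258.1 166.8]
0.04 [[174.1, 233.6], [112.8, 243.3]] [258.1 162.9]
[[ 55  55  57  56  56  50  58 148]
 [ 56  57  58  58  57  52  59 158]
 [ 57  56  56  58  59  52  62 173]
 [ 55  55  60  57  58  54  63 182]
 [ 58  58  57  55  61  55  67 184]
 [ 58  58  58  60  61  55  68 186]
 [ 60  58  60  59  59  55  68 184]
 [ 59  58  59  59  62  53  70 182]
 [ 61  60  61  60  60  54  80 187]
 [ 68  70  61  61  62  55  88 195]
 [ 78 103  88  65  61  56 100 204]
 [ 91 148 144 100  66  78 130 213]
 [109 188 195 159 102 133 179 221]
 [134 207 213 205 165 193 217 224]
 [159 216 218 220 214 220 226 228]
 [173 219 218 225 227 226 227 228]
 [190 218 220 226 228 227 229 229]
 [207 222 223 228 228 227 229 228]
 [218 225 225 227 229 230 230 226]
 [224 227 225 225 228 229 229 223]
 [226 227 226 225 229 229 223 215]
 [227 227 227 226 228 227 218 204]
 [229 229 229 230 230 228 218 208]
 [230 229 230 231 229 224 218 217]
 [230 230 231 231 229 217 208 207]]
```

View pics/c6.png

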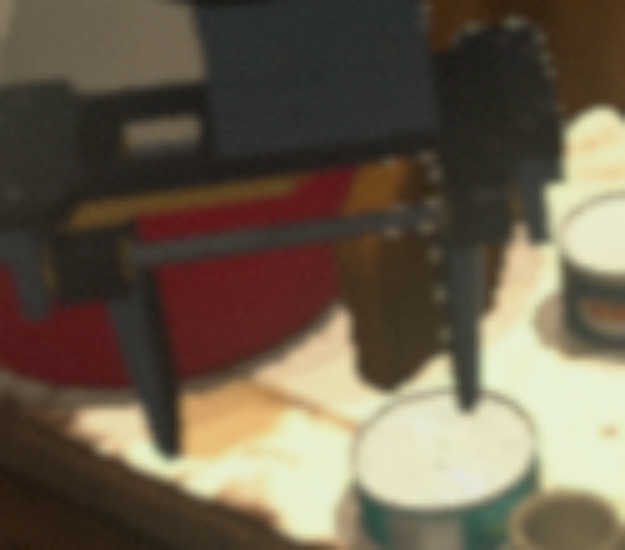

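At the start the tips were at (114,252) and (173,242), about 20 mm above where the TCP reading places them. That means the grasp closed just over the bar top. I'll go down again with the fingers open and compare directly.

```bash
echo '[{"jaw":0.06}, {"jaw":0.06}, {"jaw":0.06}, {"jaw":0.06}, {"jaw":0.06}]' | python3 -m creep
echo '[{"d":[0, 0, 0.035], "jaw":0.06}, {"d":[0, 0, 0.035], "jaw":0.06}, {"d":[0, 0, 0.035], "jaw":0.06}, {"d":[0, 0, 0.02], "jaw":0.06}, {"d":[0, 0, 0.01], "jaw":0.06}]' | python3 -m creep
echo '[{"d":[0, 0, 0.01], "jaw":0.06}, {"jaw":0.06}, {"jaw":0.06}]' | python3 -m creep
python3 - <<'E'
from m import *
s=arm.read_camera("side");t=arm.sense();p=t["ee_pos"];R=cv2.Rodrigues(t["tcp_rot"])[0];print(p.round(4),t["width"],t["wrist_force"])
for dz in(0,.025):
  print(dz,[(((proj(s,p+[0,0,dz]+k*R[:,1])-[220,165])*8)).round(0).tolist() for k in(-.033,.033)])
cv2.imwrite("pics/c7.png",cv2.resize(s["img"][165:240,220:300],(640,600)))
E
```

```text
clock: 4.18
ee_pos: [0.4599, 0.1543, 0.1758]
tcp_rot: [-0.491, -3.103, 0.0]
wrist_force: [-0.7, -0.1, -0.6]
width: 0.031
gripper_force: 0.0
clock: 4.6
ee_pos: [0.4584, 0.1538, 0.0383]
tcp_rot: [-0.49, -3.1, 0.002]
wrist_force: [-0.4, 0.3, -0.8]
width: 0.0597
gripper_force: 0.0
clock: 4.85
ee_pos: [0.4606, 0.1545, 0.0316]
tcp_rot: [0.491, 3.103, 0.0]
wrist_force: [-0.3, -0.0, 0.5]
width: 0.0599
gripper_force: 0.0
[0.4609 0.1545 0.032 ] 0.05986943908360064 [1.14451083 0.02967964 0.27947193]
0 [[370.0, 455.0], [213.0, 541.0]]
0.025 [[372.0, 391.0], [213.0, 476.0]]
```

View pics/c7.png

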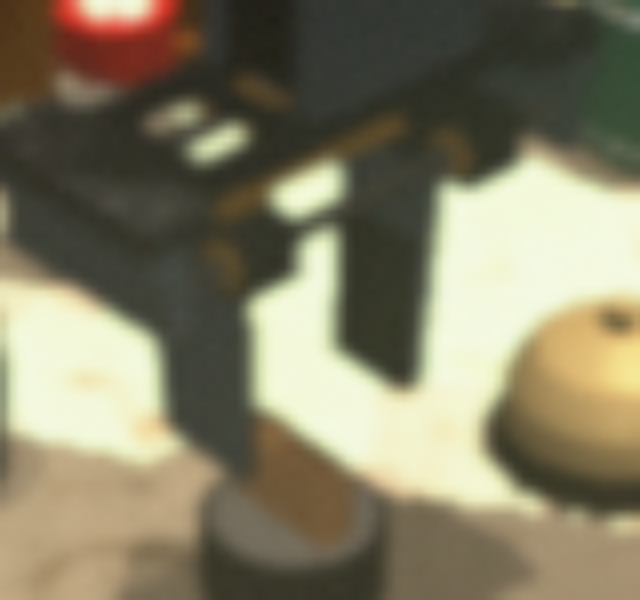

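The side view shows the tips at about (246,222) and (267,211) with the bar top at (253,217). The fingers hang roughly 30 mm above the reading, so they are still over the bar top. I'll descend further while watching the force.

```bash
echo '[{"d":[0, 0, 0.01], "jaw":0.06}, {"d":[0, 0, 0.01], "jaw":0.06}, {"d":[0, 0, 0.004], "jaw":0.06}, {"jaw":0.06}]' | python3 -m creep
python3 - <<'E'
from m import *
s=arm.read_camera("side");t=arm.sense();p=t["ee_pos"];print(p.round(4),t["wrist_force"].round(2))
cv2.imwrite("pics/c8.png",cv2.resize(s["img"][165:245,220:300],(600,600)))
E
```

```text
clock: 5.23
ee_pos: [0.4593, 0.1541, 0.006]
tcp_rot: [-0.491, -3.102, 0.001]
wrist_force: [-0.3, 0.2, -0.4]
width: 0.0601
gripper_force: 0.0
[0.4596 0.1542 0.0064] [-0.75 -0.14  0.08]
```

View pics/c8.png

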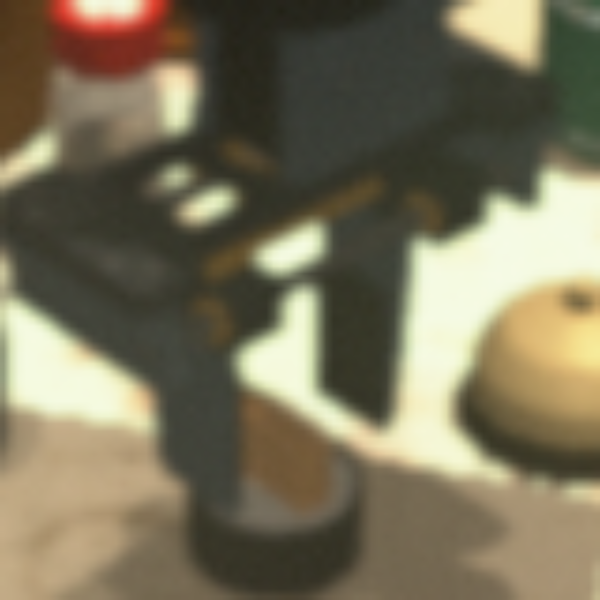

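The tips are now at about (247,230) and (270,218) and the bar stands between them, roughly 40 mm up. I'll go a little lower and close.

```bash
echo '[{"d":[0, 0, 0.006], "jaw":0.06}, {"jaw":0.06}, {"jaw":0.0}, {"jaw":0.0}, {"jaw":0.0}]' | python3 -m creep 45
echo '[{"jaw":0.0}, {"jaw":0.0}, {"jaw":0.0}, {"jaw":0.0}, {"jaw":0.0}]' | python3 -m creep
```

```text
clock: 5.7
ee_pos: [0.4602, 0.1544, 0.0012]
tcp_rot: [0.491, 3.103, 0.0]
wrist_force: [-0.6, -0.4, 0.3]
width: 0.0433
gripper_force: 0.0
clock: 6.12
ee_pos: [0.4601, 0.1543, 0.0011]
tcp_rot: [0.491, 3.103, 0.0]
wrist_force: [-0.2, 0.3, 1.4]
width: 0.0137
gripper_force: 45.0
```

```bash
echo '[{"d":[0, 0, -0.02], "jaw":0.0}, {"d":[0, 0, -0.03], "jaw":0.0}, {"d":[0, 0, -0.035], "jaw":0.0}, {"d":[0, 0, -0.035], "jaw":0.0}, {"d":[0, 0, -0.02], "jaw":0.0}]' | python3 -m creep
echo '[{"d":[-0.005, -0.015, 0], "jaw":0.0}, {"d":[-0.01, -0.03, 0], "jaw":0.0}, {"d":[-0.011, -0.034, 0], "jaw":0.0}, {"d":[-0.011, -0.034, 0], "jaw":0.0}, {"d":[-0.011, -0.034, 0], "jaw":0.0}]' | python3 -m creep
echo '[{"d":[-0.011, -0.034, 0], "jaw":0.0}, {"d":[-0.011, -0.034, 0], "jaw":0.0}, {"d":[-0.011, -0.034, 0], "jaw":0.0}, {"d":[-0.01, -0.027, 0], "jaw":0.0}, {"d":[-0.007, -0.018, 0], "jaw":0.0}]' | python3 -m creep
echo '[{"jaw":0.0}, {"jaw":0.0}, {"jaw":0.0}]' | python3 -m creep
python3 - <<'E'
from m import *
for n in("side","wrist","top"):
    r=arm.read_camera(n);cv2.imwrite(f"pics/d_{n}.png",r["img"])
t=arm.sense();print(t["ee_pos"],cv2.Rodrigues(t["tcp_rot"])[0].round(4).tolist(),t["gripper_force"],t["width"])
s=arm.read_camera("side")
print("lid pred",proj(s,t["ee_pos"]-[0,0,.001]),"can seat",proj(s,[.464,-.157,.08]))
a=cv2.imread("pics/d_side.png")[110:200,265:350];b=cv2.imread("pics/d_wrist.png")[100:280,170:350]
cv2.imwrite("pics/c9.png",np.hstack([cv2.resize(a,(425,450),interpolation=0),cv2.resize(b,(375,450))]))
E
```

```text
clock: 6.53
ee_pos: [0.461, 0.1546, 0.1444]
tcp_rot: [0.49, 3.1, 0.002]
wrist_force: [1.1, 0.9, -0.8]
width: 0.0139
gripper_force: 45.0
clock: 6.95
ee_pos: [0.4599, -0.0017, 0.1411]
tcp_rot: [0.49, 3.103, 0.0]
wrist_force: [0.2, -0.3, -1.1]
width: 0.0134
gripper_force: 45.0
clock: 7.37
ee_pos: [0.4622, -0.158, 0.1411]
tcp_rot: [0.493, 3.103, -0.0]
wrist_force: [0.8, 1.5, -1.4]
width: 0.0138
gripper_force: 45.0
clock: 7.62
ee_pos: [0.4622, -0.1551, 0.1408]
tcp_rot: [-0.491, -3.102, -0.0]
wrist_force: [0.3, -0.1, -1.5]
width: 0.0137
gripper_force: 45.0
[ 0.46243941 -0.15468886  0.14099248] [[-0.9515, 0.3076, -0.0002], [0.3076, 0.9515, 0.0001], [0.0002, 0.0001, -1.0]] 44.99824047088623 0.013647777233068871
lid pred [309.85189725 139.9484072 ] can seat [308.18019965 157.94181816]
```

View pics/c9.png

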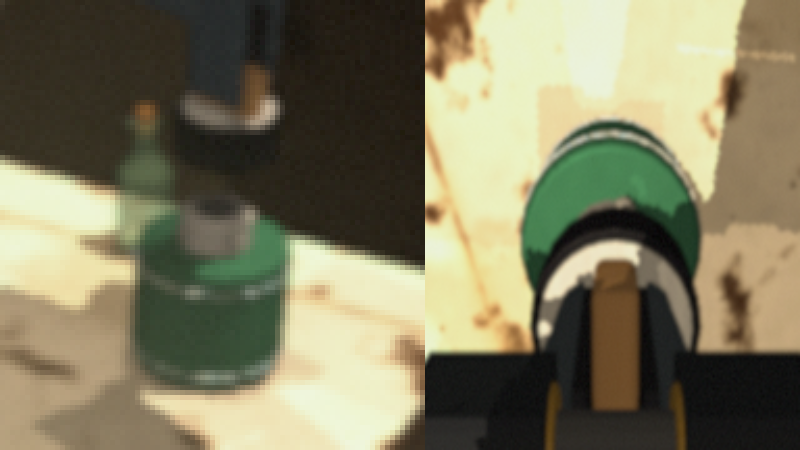

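In the side view the lid is centred near u=311 with the neck near u=308.6, so the lid is several mm off towards the robot. The wrist view shows the lid centred across the closing line. I'll measure both numerically.

Run:
```python
from m import *
from scipy.optimize import least_squares
def circ(P,R=None):
    f=lambda q:np.hypot(P[:,0]-q[0],P[:,1]-q[1])-(R or q[2])
    o=least_squares(f,[P[:,0].mean()+.03,P[:,1].mean(),.04],loss="soft_l1",f_scale=.001);return o.x.round(4),np.sqrt(np.mean(o.fun**2)).round(4)
w=arm.read_camera("wrist");t=arm.sense();print(t["ee_pos"].round(4))
R=cv2.Rodrigues(w["rvec"])[0];print("cam",(-R.T@np.ravel(w["tvec"])).round(4))
H,S,V,m=win(w,205,315,135,240)
g=m&(H>55)&(H<90)&(S>90)&(V>85)
E1=[];E2=[]
for u in range(222,304,2):
    ys=np.nonzero(g[:,u])[0]
    if len(ys)<4: continue
    E1.append((u,ys.min()-.5))
    k=np.nonzero(m[:,u]&(V[:,u]<45)&(np.arange(384)>ys.min()+8))[0]
    if len(k) and 228<u<298: E2.append((u,k.min()-.5))
print(E1[::5],E2[::4])
for dz in(0,.034):
    wz=dict(w);c=-R.T@np.ravel(w["tvec"])+[0,0,dz];wz["tvec"]=-R@c
    A=np.array([ray(wz,p,.08) for p in E1]);B=np.array([ray(wz,p,.140) for p in E2])
    print(dz,"can",circ(A),circ(A,.046),"lid",circ(B),circ(B,.030))
s=arm.read_camera("side");H,S,V,m=win(s,295,325,120,140)
np.set_printoptions(linewidth=230);print(s["img"][127:145,297:326].mean(2).astype(int))
for y in(157,158,170,178): 
    gg=s["img"][y].astype(int);q=np.nonzero((gg[:,1]-gg[:,2]>15)[280:335])[0]+280;print(y,q.min(),q.max())
print(proj(s,[.464,-.157,.14]),proj(s,[.464,-.157,.167]))
```

```text
[ 0.4625 -0.1549  0.141 ]
cam [ 0.3856 -0.1302  0.345 ]
[(222, np.float64(176.5)), (232, np.float64(164.5)), (242, np.float64(158.5)), (252, np.float64(156.5)), (262, np.float64(155.5)), (272, np.float64(158.5)), (282, np.float64(163.5)), (292, np.float64(172.5))] [(230, np.float64(200.5)), (238, np.float64(191.5)), (246, np.float64(186.5)), (254, np.float64(184.5)), (262, np.float64(183.5)), (270, np.float64(183.5)), (278, np.float64(185.5)), (286, np.float64(191.5)), (294, np.float64(201.5))]
0 can (array([ 0.4624, -0.1581,  0.0423]), np.float64(0.0003)) (array([ 0.4663, -0.1594,  0.04  ]), np.float64(0.0006)) lid (array([ 0.4634, -0.1546,  0.0296]), np.float64(0.0003)) (array([ 0.4638, -0.1547,  0.04  ]), np.float64(0.0003))
0.034 can (array([ 0.4722, -0.1617,  0.0477]), np.float64(0.0003)) (array([ 0.4704, -0.1612,  0.04  ]), np.float64(0.0004)) lid (array([ 0.4763, -0.1587,  0.0346]), np.float64(0.0004)) (array([ 0.4714, -0.1569,  0.04  ]), np.float64(0.001))
[[ 41  43  44  40  41  43  42  44  44  45  41  42  42  43  43  48  55  66  76  78  75  59  37  32  31  30  28  29  27]
 [
[... 1425 characters left out ...]

 [ 56  47  39  34  30  30  29  27  32  29  26  27  28  27  28  28  27  29  28  29  28  26  26  30  31  32  32  33  33]
 [ 68  55  44  40  33  30  29  28  27  29  29  29  31  25  29  26  24  25  25  26  28  26  28  32  34  30  32  33  31]
 [ 80  65  52  45  37  33  32  30  28  29  31  29  30  28  27  29  27  31  29  29  31  29  30  30  31  32  33  30  32]
 [ 83  74  57  46  45  41  35  33  38  34  31  31  32  29  28  28  27  30  30  30  30  32  33  33  35  35  34  33  32]
 [ 86  78  64  51  47  46  42  42  42  40  42  38  34  31  27  30  33  32  35  32  34  32  34  30  34  31  32  31  29]]
157 293 322
158 293 322
170 295 320
178 299 319
[309.67921051 139.51202671] [310.37867113 130.91241369]
```

The wrist fits put the lid at (0.4635,-0.1547) and the canister at (0.4624,-0.158). The top view says canister (0.464..0.465,-0.157..-0.1585). The side view puts the canister 2 mm or so further along +x. Averaging these, I'll shift the lid about (+1,-2.4) mm and lower it.

```bash
echo '[{"d":[-0.0015, -0.002, 0], "jaw":0.0}, {"d":[0, 0, 0.01], "jaw":0.0}, {"d":[0, 0, 0.01], "jaw":0.0}, {"d":[0, 0, 0.008], "jaw":0.0}, {"jaw":0.0}]' | python3 -m creep
echo '[{"d":[0, 0, 0.004], "jaw":0.0}, {"d":[0, 0, 0.004], "jaw":0.0}, {"d":[0, 0, 0.003], "jaw":0.0}, {"jaw":0.0}, {"jaw":0.0}]' | python3 -m creep
python3 - <<'E'
from m import *
t=arm.sense();print(t["ee_pos"].round(4),t["wrist_force"].round(1),t["ft_torque"].round(2))
E
```

```text
clock: 8.33
ee_pos: [0.4619, -0.1574, 0.1107]
tcp_rot: [-0.491, -3.1, -0.001]
wrist_force: [-0.4, -0.2, -1.9]
width: 0.0138
gripper_force: 45.0
clock: 8.75
ee_pos: [0.4633, -0.1579, 0.102]
tcp_rot: [-0.491, -3.103, -0.0]
wrist_force: [0.1, 0.5, -0.6]
width: 0.0137
gripper_force: 45.0
[ 0.4633 -0.1579  0.102 ] [ 0.1  0.5 -0.6] [ 0.01 -0.01 -0.  ]
```

```bash
echo '[{"d":[0, 0, 0.002], "jaw":0.0}, {"d":[0, 0, 0.002], "jaw":0.0}, {"d":[0, 0, 0.002], "jaw":0.0}, {"jaw":0.0}, {"jaw":0.0}]' | python3 -m creep
echo '[{"d":[0, 0, 0.0015], "jaw":0.0}, {"jaw":0.0}, {"jaw":0.0}]' | python3 -m creep
```

```text
clock: 9.17
ee_pos: [0.4633, -0.1579, 0.096]
tcp_rot: [-0.491, -3.103, -0.0]
wrist_force: [0.0, -0.5, -1.8]
width: 0.0135
gripper_force: 45.0
clock: 9.42
ee_pos: [0.4635, -0.158, 0.0946]
tcp_rot: [0.491, 3.103, -0.0]
wrist_force: [1.4, -0.4, -0.4]
width: 0.0136
gripper_force: 45.0
```

```bash
echo '[{"d":[0, 0, 0.0015], "jaw":0.0}, {"d":[0, 0, 0.001], "jaw":0.0}, {"jaw":0.0}]' | python3 -m creep
echo '[{"d":[0, 0, 0.001], "jaw":0.0}, {"d":[0, 0, 0.001], "jaw":0.0}, {"jaw":0.0}]' | python3 -m creep
```

```text
clock: 9.67
ee_pos: [0.4644, -0.1583, 0.0926]
tcp_rot: [0.491, 3.101, -0.001]
wrist_force: [3.5, -0.1, 2.4]
width: 0.0142
gripper_force: 45.0
clock: 9.92
ee_pos: [0.4645, -0.1583, 0.0907]
tcp_rot: [0.491, 3.101, -0.001]
wrist_force: [4.0, -1.0, 4.1]
width: 0.0139
gripper_force: 45.0
```

```bash
echo '[{"d":[-0.001, 0, 0], "jaw":0.0}, {"d":[-0.0005, 0, 0], "jaw":0.0}, {"jaw":0.0}]' | python3 -m creep
echo '[{"d":[0, 0, 0.001], "jaw":0.0}, {"d":[0, 0, 0.001], "jaw":0.0}, {"jaw":0.0}]' | python3 -m creep
echo '[{"d":[0, 0, 0.001], "jaw":0.0}, {"jaw":0.0}]' | python3 -m creep
```

```text
clock: 10.17
ee_pos: [0.4652, -0.1585, 0.0905]
tcp_rot: [0.491, 3.102, -0.0]
wrist_force: [-0.7, 0.3, 5.9]
width: 0.0138
gripper_force: 45.0
clock: 10.42
ee_pos: [0.4649, -0.1584, 0.0881]
tcp_rot: [0.491, 3.103, 0.0]
wrist_force: [1.2, 0.8, 0.7]
width: 0.0136
gripper_force: 45.0
clock: 10.58
ee_pos: [0.4647, -0.1584, 0.0868]
tcp_rot: [0.491, 3.103, 0.0]
wrist_force: [2.6, 0.2, -3.2]
width: 0.0138
gripper_force: 45.0
```

```bash
echo '[{"d":[-0.0003, 0, 0.002], "jaw":0.0}, {"d":[0, 0, 0.001], "jaw":0.0}, {"jaw":0.0}]' | python3 -m creep
echo '[{"d":[0, 0, 0.001], "jaw":0.0}, {"d":[0, 0, 0.0005], "jaw":0.0}, {"jaw":0.0}]' | python3 -m creep
echo '[{"d":[0, 0, 0.001], "jaw":0.0}, {"jaw":0.0}]' | python3 -m creep
```

```text
clock: 10.83
ee_pos: [0.4643, -0.1582, 0.0831]
tcp_rot: [-0.491, -3.102, -0.0]
wrist_force: [3.5, -0.5, -14.3]
width: 0.0135
gripper_force: 45.0
clock: 11.08
ee_pos: [0.4647, -0.1584, 0.0822]
tcp_rot: [-0.491, -3.102, -0.0]
wrist_force: [2.6, 0.4, -10.8]
width: 0.0137
gripper_force: 45.0
clock: 11.25
ee_pos: [0.4649, -0.1585, 0.0815]
tcp_rot: [-0.491, -3.103, 0.0]
wrist_force: [0.4, 1.3, -3.4]
width: 0.0138
gripper_force: 45.0
```

```bash
echo '[{"d":[0, 0, 0.0005], "jaw":0.0}, {"jaw":0.0}, {"jaw":0.0}]' | python3 -m creep
echo '[{"d":[0, 0, 0.0005], "jaw":0.0}, {"jaw":0.0}, {"jaw":0.0}]' | python3 -m creep
```

```text
clock: 11.5
ee_pos: [0.4651, -0.1586, 0.0812]
tcp_rot: [0.491, 3.103, -0.0]
wrist_force: [0.6, -0.6, -1.1]
width: 0.0137
gripper_force: 45.0
clock: 11.75
ee_pos: [0.4652, -0.1586, 0.0811]
tcp_rot: [0.491, 3.103, -0.0]
wrist_force: [-3.0, 2.0, 9.7]
width: 0.0141
gripper_force: 45.0
```

```bash
for i in 1 2 3; do echo '[{"jaw":0.0}, {"jaw":0.0}]' | python3 -m creep | egrep 'pos|wrist|grip'; done
```

```text
ee_pos: [0.4652, -0.1586, 0.0811]
wrist_force: [-3.9, 1.6, 8.3]
gripper_force: 45.0
ee_pos: [0.4652, -0.1586, 0.0811]
wrist_force: [-4.2, 0.0, 8.4]
gripper_force: 45.0
ee_pos: [0.4652, -0.1586, 0.0811]
wrist_force: [-3.0, 1.6, 8.8]
gripper_force: 45.0
```

```bash
echo '[{"d":[0, 0, 0.0002], "jaw":0.0}, {"jaw":0.0}, {"jaw":0.0}, {"jaw":0.0}]' | python3 -m creep && python3 -c "
from cell import arm
print(arm.sense()['wrist_force']);print(arm.close_job())"
```

```text
clock: 12.58
ee_pos: [0.4652, -0.1586, 0.0811]
tcp_rot: [0.491, 3.103, -0.0]
wrist_force: [-5.2, 1.5, 13.6]
width: 0.0135
gripper_force: 45.0
[-5.20263509  1.52765965 13.64737717]
the job is handed in; nothing more can be done
None
```

The lid is snapped home on the canister and the job was handed in at about 12.6 s: the gripper still holds the bar at 45 N and presses down with about 13 N at the wrist, but no verdict was returned, and I did not take a final picture of the lid or the bystanders.

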